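Switch on the ski wax bench in order

ROBOT

A 7-joint arm with a two-finger parallel gripper is mounted at the origin on the work surface. World frame = base frame: x ahead of the robot, y to its left, z up, the work surface at z = 0. Lengths are in mm, angles in rad, forces in N, time in s.
With the tool pointing down it reaches from about 400 to 875 mm from the base axis. Payload 4.4 kg.
Tool frame: the origin (TCP) lies between the finger pads; the fingertips stand 17 mm ahead of it and the grasp point (between the pads) lies 2 mm behind it; z points along the fingers, y is the line along which they close (so a half turn about z gives the same grasp; the last joint's range is limited). The gripper opens to 85 mm and grips with 20 to 120 N. Pads are 22 mm wide; open, the fingers measure 114 mm over their backs; the gripper's body (76 mm by 85 mm) begins 54 mm behind the grasp point. The pads swing forward as they close: fully open they stand 13 mm farther back than shut.
Start: joints at [-1.271, 0.628, 0.038, 1.517, -0.027, 0.996, -0.02], TCP at [232.481, 607.018, 248.313] pointing down, gripper open.
Joint ranges: [-3.06, 3.06], [-0.37, 2.12], [-1.25, 1.32], [0.18, 2.47], [-1.1, 4.24], [0.23, 1.98], [-2.94, 2.94]. Speed limits (rad/s): [2.57, 2.57, 3.14, 3.14, 3.14, 3.14, 3.14].

INTERFACE

Orientations are given as [roll, pitch, yaw] about the fixed x, y, z axes, in that order (R = Rz(yaw) Ry(pitch) Rx(roll)).
In Python, from cell import sensors, get_image, ctrl gives the robot as it stands.
- The arm moves only by the tool send_rows, never from a script. Its argument "series" is a list of rows, each a list of 3 entries, a list of its own where there are three numbers: the finger opening in mm, from 0 to 85.4, then the shift along the world's x, y, z in units of 60 mm (1.0 is 60 mm), then the turn, a rotation vector about the world's x, y, z in units of 5 degrees (1.0 is 5 degrees). A call has 1 to 8 rows; each row shifts and turns the commanded pose from where the row before left it; what a row does not reach is not made up. A row lasts 1/8 s, in which the tool goes at most 62.5 mm and 10.7 degrees, less where a joint would pass 70% of its speed; a pose out of reach is approached as far as the arm can. A call is refused whole if a number of a shift passes 1 or a number of a turn 1, either way. A call with a gripper value outside its range is refused whole. The fingers move at their own pace and stop on an object; the grip force is fixed at half the most. Time passes only in rows, so rows that do not move let the fingers close. It gives the time, the measured TCP pose, the force, the opening and the grip force at its end, in the units of the state.
- sensors.read_state(): the state, without advancing time (a new reading comes with each control period).
- get_image(name): name is "side" or "top"; returns a dict with "img" (420x560x3 uint8, red, green, blue), "depth" (420x560 float32, mm along the optical axis (not along the pixel's ray), 0 where there is no reading), "vfov" (degrees; the focal length in pixels is half the picture's height over the tangent of half this angle, whatever the lens; pixels are square), "cx", "cy" (the principal point, pixels), "k1" (the pictures are not rectified: a ray, as slopes to the right and down, at radius r is drawn at 1 + k1 r^2 times it, then the intrinsics apply), "world_to_cam" (4x4, takes a point from world to camera coordinates). Camera axes: x right, y down, z forward; pixel columns grow to the right and rows downward; lengths in mm; the calibration is good to about 2 mm. A picture is of the moment at which its call begins.
- ctrl.finish_job(): hands the job in; it is judged then, once.
The state is a dict: "clock": time; "qpos": joint angles; "qd": joint speeds; "tau": joint torques, N m; "eef_pos": TCP position; "tool_rot": TCP orientation; "force": force on the tool from outside, world axes, zero at the start; "torque": the same for the moment, N m; "width": finger opening in mm; "gripper_force": force on a finger pad.
Only numpy, scipy, OpenCV 4.12 (cv2) and the standard library are available. Lean on these libraries where they do the work, as an engineer would, in place of code of your own. Each camera call takes 0.05 s, during which the arm holds its last target. There are 200 camera calls.

TASK

Switch on the wax bench by pressing its switches in this order: first press the raised end of the rocker fully down so that it tips over, then press the small round key fully in, then press the long bar key fully in; all three stay as you leave them. Only press with the fingertips: do not press the mushroom-shaped stop button, and do not lift, shove or knock over the switch boxes or anything else on the bench.

Things in the scene. Friction and masses are not known exactly. Their poses are not given: they have to be found in the camera images.
- rocker_box: loose cast-aluminium switch box, 96 long (its x) x 60 wide (its y) x 36 mm high, about 0.6 kg, on rubber feet; origin at the centre of its underside, x along its length with the black cable gland at the +x end, z up; carries the rocker
- rocker (a joint): black rocker paddle 70 x 34 x 8 mm on rocker_box, length along the box's x, hinged at its middle 46 mm above the bench over the box's centre, axis across (y). 0 = off: +x (gland) end raised 0.2 rad, its top 57 mm up; 0.4 rad = fully over: that end 0.2 rad down, top 43 mm up. No spring; friction 0.035 N m (2 to 4 N at the raised end); stays where left; starts at 0 to 0.05
- rocker_press (a point): point to press: on the top face of the rocker, 24 mm from its pivot towards the raised (+x) end; moves with the rocker: about 55 mm above the bench when off, 10 mm lower when fully over (a wide fingertip ends a little higher, as the paddle slopes)
- round_box: loose cast-aluminium switch box, 96 long (its x) x 60 wide (its y) x 36 mm high, about 0.6 kg, on rubber feet; origin at the centre of its underside, x along its length with the black cable gland at the +x end, z up; carries the round key
- round_key (a joint): small round black key, 28 mm in diameter, flat-topped, in the middle of round_box in a low steel collar (top of the collar 39 mm above the bench); pressed straight down; 0 = out, 0.007 m = fully in. No spring: 2.5 N of friction, stays where it is left; starts at 0 to 0.001
- round_top (a point): centre of the top face of the round key, 52 mm above the bench when out, 45 when in
- bar_box: loose cast-aluminium switch box, 96 long (its x) x 60 wide (its y) x 36 mm high, about 0.6 kg, on rubber feet; origin at the centre of its underside, x along its length with the black cable gland at the +x end, z up; carries the bar key
- bar_key (a joint): long black bar key, 64 (along the box's x) x 17 mm, in the middle of bar_box in a low steel surround (top of it 39 mm above the bench); pressed straight down; 0 = out, 0.007 m = fully in. No spring: 2.5 N of friction, stays where it is left; starts at 0 to 0.001
- bar_top (a point): centre of the top face of the bar key, 52 mm above the bench when out, 45 when in
- stop_box: loose cast-aluminium switch box, 96 long (its x) x 60 wide (its y) x 36 mm high, about 0.6 kg, on rubber feet; origin at the centre of its underside, x along its length with the black cable gland at the +x end, z up; carries the mushroom-shaped stop button; leave it alone
- stop_key (a joint): black mushroom-shaped stop button, 44 mm in diameter, domed, top 57 mm above the bench, in the middle of stop_box; sprung (about 5 N), 6 mm of travel, 0 = out; must not be pressed
- wax_tin: round aluminium wax tin, 52 mm in diameter, 26 mm high, loose; origin under its centre
- cork_block: cork polishing block, 60 x 36 x 30 mm, loose; origin under its centre
- thermometer: flat orange snow thermometer, 105 x 26 x 11 mm, loose; origin under its centre
- wax_iron: small black waxing iron with aluminium sole 75 x 135 mm and a loop handle, 87 mm high, loose, behind the boxes; origin under its centre, long side along its y
- screwdriver: steel screwdriver lying in front of the boxes (robot side), loose; lies along its own x
- jig_plate: white plastic binding jig plate with holes, 60 x 130 x 8 mm, lying in front of the boxes, loose; origin under its centre
Things that resemble listed ones, but are neither listed nor needed, are in the scene too. Leave any red look-alike of the bar_box alone.

How it is judged:
By the outcome, as a careful person would: the job done as asked, in the order asked, and still so for the second after the job is handed in, with the robot touching nothing.
It also fails if it takes over 43 s, if anything falls off the work surface, if the arm or the gripper's body presses on something with over 40 N, if the wrist force passes 120 N, or if a joint passes its speed limit or range.

## Working session

There is one attempt and no reset: what is moved stays moved. The work goes in short steps, Python scripts to look and compute and a tool call to move; the robot and the scene stay as the last step left them, time stands still between calls to the robot, and variables do not carry over. Pictures are saved under pics/ and viewed, at most 10 in all, crops included, and the job is handed in when it is done.

Besides the shell and the picture viewer there is one more tool, called as a command line: name --argument value ..., lists and objects as JSON in quotes. send_rows: Moves the arm, as the interface text tells. Its arguments: {"type":"object","properties":{"series":{"type":"array"}},"required":["series"]}

```bash
mkdir -p pics; ls
cat > h.py <<'E'
import numpy as np, cv2
from cell import sensors, get_image, ctrl
def cam(d):
    h=d["img"].shape[0]; f=h/2/np.tan(np.radians(d["vfov"])/2)
    return f,d["cx"],d["cy"],d["k1"],np.array(d["world_to_cam"])
def ray(d,u,v):
    f,cx,cy,k,T=cam(d); p=np.array([(u-cx)/f,(v-cy)/f]); q=p.copy()
    for _ in range(20): q=p/(1+k*(q@q))
    R=T[:3,:3]; return -R.T@T[:3,3], R.T@np.array([q[0],q[1],1])
def onz(d,u,v,z):
    o,r=ray(d,u,v); return o+r*(z-o[2])/r[2]
def proj(d,P):
    f,cx,cy,k,T=cam(d); c=T[:3,:3]@np.array(P)+T[:3,3]; q=c[:2]/c[2]; q=q*(1+k*(q@q)); return q*f+[cx,cy]
def snap(n,name):
    d=get_image(n); np.savez(f"{name}.npz",**d); cv2.imwrite(f"pics/{name}.png",d["img"][:,:,::-1]); return d
def load(name):
    z=np.load(f"{name}.npz"); return {k:(z[k] if z[k].ndim else z[k].item()) for k in z}
E
python3 - <<'E'
from h import *
for n in("top","side"):
    d=snap(n,n+"0"); print(n,d["vfov"],d["cx"],d["cy"],d["k1"],ray(d,280,210))
print(sensors.read_state())
E
```

```text
pics
top 55.24310582035843 279.06883228345407 211.81693458142416 0.02677833508213443 (array([467.46366709,  -5.00676619, 999.26959317]), array([ 9.36898271e-02,  6.19840494e-04, -9.95614239e-01]))
side 52.92050284643343 274.18129212047614 210.08724582792075 -0.10827664808090015 (array([ 165.30416817, -537.03119688,  590.03847159]), array([ 0.47908949,  0.63339288, -0.60784616]))
{'clock': 0.1, 'qpos': array([-1.27080405,  0.62924019,  0.03841266,  1.51827774, -0.02700822,
        0.99631658, -0.01999755]), 'qd': array([ 0.00086109, -0.00206538,  0.00133275, -0.00373686, -0.00113568,
        0.00135294,  0.00082333]), 'tau': array([ 2.50733414e-03, -5.64537156e+01,  1.23038158e+00, -1.93976158e+01,
        1.13332935e-02,  5.37778586e-03, -4.04085682e-06]), 'eef_pos': array([232.25640668, 606.50925063, 247.48603691]), 'tool_rot': array([-3.13986739e+00, -8.67763761e-06,  2.77582410e+00]), 'force': array([-0.0070832 ,  0.33939321,  0.30877025]), 'torque': array([0.01145564, 0.03123213, 0.0029136 ]), 'gripper_force': 0.0, 'width': 85.38640293394877}
```

View pics/top0.png

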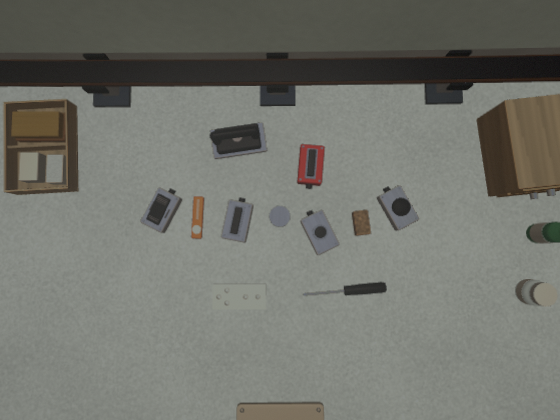

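View pics/side0.png

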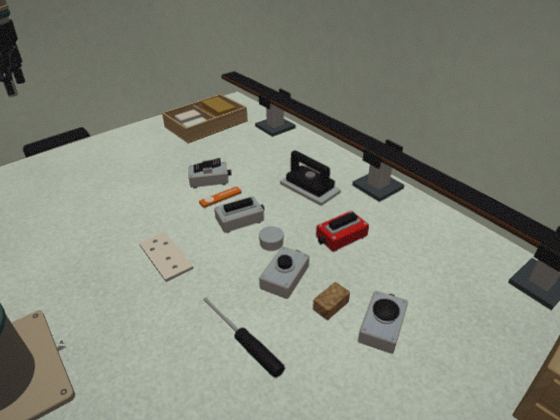

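Top view: rocker box (161,210), bar box (237,220), round box (320,232). Things that could be mistaken for them: stop box (398,207) with a larger dome, red bar-box look-alike (311,165), and the black iron (238,140). I choose the grey boxes with the paddle, the thin bar and the small round key, and check that choice in one close crop.

Run:
```python
from h import *
d=load("top0"); im=d["img"]; g=im.max(2)
for n,(u,v) in dict(rock=(161,210),bar=(237,220),rnd=(320,232),stop=(398,207)).items():
    m=np.zeros(g.shape,np.uint8); y0,x0=v-28,u-28
    m[y0:v+28,x0:u+28]=(g[y0:v+28,x0:u+28]<55)
    k,l,s,c=cv2.connectedComponentsWithStats(m)
    for i in range(1,k):
        if s[i,4]>12:
            r=cv2.minAreaRect(np.argwhere(l==i)[:,::-1].astype(np.float32))
            z={'rock':50,'stop':54}.get(n,52); p=onz(d,*r[0],z)
            pts=[onz(d,*q,z)[:2] for q in cv2.boxPoints(r)]
            print(n,s[i,4],np.round(c[i],1),np.round(r[0],1),p.round(1),[np.round(pts[j+1]-pts[j],1).tolist() for j in(0,1)])
a=cv2.resize(im[180:262,130:350],None,fx=3.6,fy=3.6,interpolation=cv2.INTER_CUBIC)
cv2.imwrite("pics/crop.png",np.clip(a[:,:,::-1].astype(float)*1.6,0,255))
s=load("side0")["img"][150:300,180:320]
cv2.imwrite("pics/crop2.png",np.clip(cv2.resize(s,None,fx=4,fy=4,interpolation=cv2.INTER_CUBIC)[:,:,::-1].astype(float)*1.5,0,255))
```

```text
rock 14 [171.8 191.2] [171.7 191.1] [604.4 253.3  50. ] [[4.8, -2.3], [-5.4, -10.5]]
rock 257 [157.8 210.1] [158. 209.] [561.9 285.1  50. ] [[58.9, -28.2], [-14.6, -28.7]]
bar 13 [241.7 199.5] [241.6 199.5] [582.4  86.6  52. ] [[5.1, -1.3], [-2.9, -11.2]]
bar 32 [237.9 222.4] [238.3 221.2] [530.9  94.4  52. ] [[57.0, -15.5], [-1.4, -4.8]]
rnd 73 [320.3 232.2] [320.  232.5] [502.5 -98.2  52. ] [[-0.2, -23.6], [-21.2, 0.4]]
stop 15 [386.  189.2] [386. 189.] [ 604.  -256.1   54. ] [[5.6, -11.5], [-5.8, -2.6]]
stop 247 [400.6 206.5] [400.5 206.5] [ 562.  -288.7   54. ] [[28.3, -29.2], [-28.8, -27.1]][ WARN:0@0.330] global loadsave.cpp:1063 imwrite_ Unsupported depth image for selected encoder is fallbacked to CV_8U.
```

View pics/crop.png

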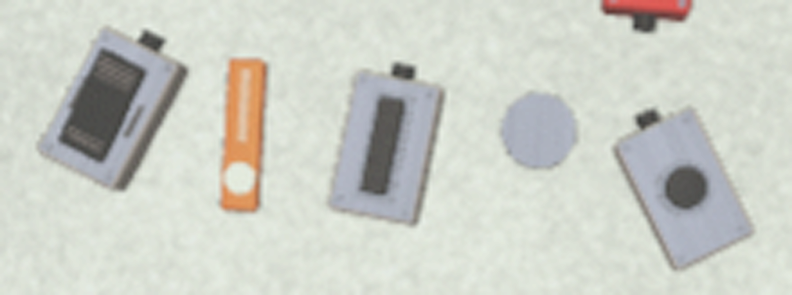

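View pics/crop2.png

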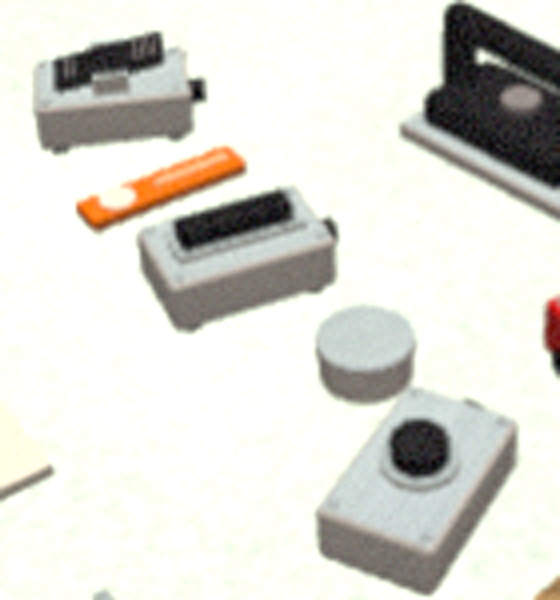

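The crops confirm the choice: in crop 1 the rocker is at (102,105), the bar at (382,145) and the small round key at (687,188). The glands are at the upper ends, and crop 2 shows the rocker's gland end raised. I'll refine the positions with depth and cross-check the two views.

Run:
```python
from h import *
E=dict(rock=(562,285),bar=(531,95),rnd=(502,-98))
for nm in("top0","side0"):
    d=load(nm); D=d["depth"]; im=d["img"]; f,cx,cy,k,T=cam(d)
    v,u=np.mgrid[:420,:560]; K=np.array([[f,0,cx],[0,f,cy],[0,0,1]])
    q=np.stack([(u-cx)/f,(v-cy)/f],-1); p=q.copy()
    for _ in range(15): q=p/(1+k*(q**2).sum(-1,keepdims=True))
    C=np.dstack([q,np.ones_like(D)])*D[...,None]; W=(C-T[:3,3])@T[:3,:3]
    for n,(x,y) in E.items():
        near=(np.hypot(W[...,0]-x,W[...,1]-y)<55)&(D>0)
        box=near&(W[...,2]>25)
        key=near&(W[...,2]>42)&(im.max(2)<80)
        P=W[key]; B=W[box]
        r=cv2.minAreaRect(P[:,:2].astype(np.float32)); 
        b=cv2.minAreaRect(W[near&(W[...,2]>31)][:,:2].astype(np.float32))
        print(nm,n,len(P),"key",np.round(r[0],1),np.round(r[1],1),round(r[2],1),"z",np.percentile(P[:,2],[5,50,95]).round(1),"mean",P.mean(0).round(1),"box",np.round(b[0],1),np.round(b[1],1),round(b[2],1))
        if n=="rock":
            A=np.c_[P[:,:2]-P[:,:2].mean(0),np.ones(len(P))]; print(" plane",np.linalg.lstsq(A,P[:,2],rcond=None)[0].round(3))
```

```text
top0 rock 402 key [562.  284.6] [40.3 67.1] 63.0 z [44.  49.9 56.5] mean [562.5 285.4  50.1] box [562.9 286.3] [59.8 94.9] 62.4
 plane [ 0.17  -0.064 50.135]
top0 bar 190 key [534.5 100. ] [16.8 63.1] 77.9 z [48.3 51.2 54. ] mean [534.2  99.8  51.2] box [534.6  99.7] [59.7 95.3] 78.5
top0 rnd 101 key [504.9 -98.5] [23.9 26. ] 89.6 z [47.5 50.7 53.4] mean [504.8 -98.8  50.6] box [ 505.3 -100.4] [95.4 59.9] 25.8
side0 rock 201 key [563.8 288. ] [41.4 65.8] 62.1 z [45.4 51.2 57. ] mean [560.9 282.5  51.3] box [561.  284.1] [59.7 97.1] 63.3
 plane [ 1.7600e-01 -5.0000e-02  5.1297e+01]
side0 bar 226 key [533.1  98.6] [18.9 62.5] 76.7 z [43.7 51.6 53.8] mean [531.6  96.9  50.2] box [533.5  98.9] [60.  97.6] 76.4
side0 rnd 162 key [504.9 -99.2] [27.1 23.8] 51.3 z [43.4 51.4 53.9] mean [ 502.9 -101.6   50.5] box [ 505.1 -100.2] [96.6 60. ] 25.2
```

send_rows --series '[[0, [0.53, -0.5, 0], [0, 0, 0]], [0, [0.53, -0.5, 0], [0, 0, 0]], [0, [0.53, -0.5, 0], [0, 0, 0]], [0, [0.53, -0.5, 0], [0, 0, 0]], [0, [0.53, -0.5, 0], [0, 0, 0]], [0, [0.53, -0.5, 0], [0, 0, 0]], [0, [0.53, -0.5, 0], [0, 0, 0]], [0, [0.53, -0.5, 0], [0, 0, 0]]]'

```text
clock: 1.1
eef_pos: [487.6, 365.8, 247.9]
tool_rot: [-3.141, -0.0, 2.776]
force: [-0.1, 0.7, -0.2]
width: 0.1
gripper_force: 0.0
```

send_rows --series '[[0, [0.53, -0.5, 0], [0, 0, -0.6]], [0, [0.53, -0.5, 0], [0, 0, -0.6]], [0, [0.53, -0.5, -0.3], [0, 0, 0]], [0, [0, -0.02, -0.6], [0, 0, 0]], [0, [0, 0, -0.6], [0, 0, 0]], [0, [0, 0, -0.6], [0, 0, 0]], [0, [0, 0, -0.5], [0, 0, 0]], [0, [0, 0, 0], [0, 0, 0]]]'

```text
clock: 2.1
eef_pos: [580.1, 274.8, 89.6]
tool_rot: [-3.137, -0.004, 2.671]
force: [0.3, -0.4, -0.5]
width: -0.2
gripper_force: 0.0
```

Run:
```python
from h import *
s=sensors.read_state(); print(s["eef_pos"].round(1),s["tool_rot"].round(3),s["force"])
d=snap("side","side1"); im=d["img"][110:230,150:290]
cv2.imwrite("pics/c3.png",np.clip(cv2.resize(im,None,fx=4,fy=4,interpolation=cv2.INTER_CUBIC)[:,:,::-1].astype(float)*1.5,0,255).astype(np.uint8))
```

```text
[580.1 274.8  89.6] [-3.137 -0.004  2.671] [ 0.27448404 -0.39281311 -0.54719216]
```

View pics/c3.png

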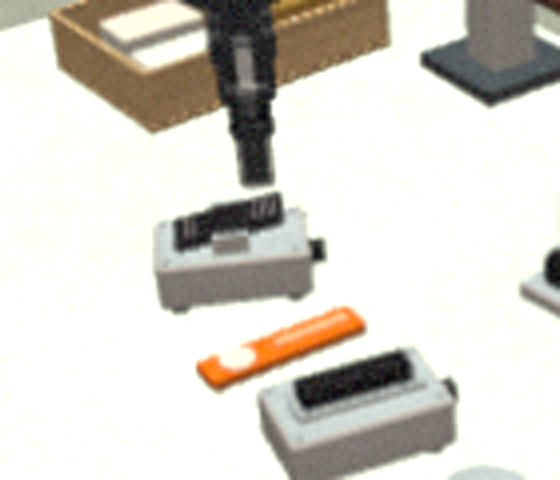

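Closed fingertips (258,183) stand over the raised end. Now press.

send_rows --series '[[0, [0.05, 0, -0.1], [0, 0, 0]], [0, [0, 0, -0.08], [0, 0, 0]], [0, [0, 0, -0.06], [0, 0, 0]], [0, [0, 0, -0.05], [0, 0, 0]], [0, [0, 0, 0], [0, 0, 0]]]'

```text
clock: 2.78
eef_pos: [585.1, 275.8, 74.7]
tool_rot: [-3.141, -0.0, 2.671]
force: [-0.6, -0.1, 0.5]
width: 0.1
gripper_force: 0.0
```

send_rows --series '[[0, [-0.02, -0.02, -0.04], [0, 0, 0]], [0, [0, 0, -0.04], [0, 0, 0]], [0, [0, 0, -0.04], [0, 0, 0]], [0, [0, 0, -0.03], [0, 0, 0]], [0, [0, 0, 0], [0, 0, 0]]]'

```text
clock: 3.4
eef_pos: [584.3, 274.5, 65.9]
tool_rot: [3.141, 0.0, 2.671]
force: [2.0, 0.6, 1.3]
width: -0.1
gripper_force: 0.7
```

send_rows --series '[[0, [0, 0, -0.02], [0, 0, 0]], [0, [0, 0, -0.02], [0, 0, 0]], [0, [0, 0, 0], [0, 0, 0]]]'

```text
clock: 3.78
eef_pos: [584.5, 274.4, 63.6]
tool_rot: [3.141, 0.001, 2.671]
force: [2.1, -1.4, 3.5]
width: 0.0
gripper_force: 1.5
```

send_rows --series '[[0, [0, 0, -0.02], [0, 0, 0]], [0, [0, 0, -0.01], [0, 0, 0]], [0, [0, 0, 0], [0, 0, 0]]]'

```text
clock: 4.15
eef_pos: [584.6, 274.5, 63.2]
tool_rot: [3.141, 0.001, 2.671]
force: [-0.0, -2.3, 12.6]
width: 0.1
gripper_force: 6.0
```

send_rows --series '[[0, [0, 0, -0.01], [0, 0, 0]], [0, [0, 0, 0], [0, 0, 0]], [0, [0, 0, 0.4], [0, 0, 0]], [0, [0, 0, 0.8], [0, 0, 0]], [0, [-0.1, -0.6, 0.4], [0, 0, 0]], [0, [-0.2, -0.8, 0], [0, 0, 0]], [0, [-0.2, -0.8, 0], [0, 0, 0]], [0, [-0.2, -0.8, 0], [0, 0, 0]]]'

```text
clock: 5.15
eef_pos: [540.4, 93.9, 156.7]
tool_rot: [-3.141, -0.002, 2.672]
force: [0.7, -1.3, 0.4]
width: -0.2
gripper_force: 0.0
```

send_rows --series '[[0, [-0.2, -0.8, 0], [0, 0, 0]], [0, [-0.2, -0.8, 0], [0, 0, 0]], [0, [-0.2, -0.8, 0], [0, 0, 0]], [0, [0, -0.8, 0], [0, 0, 0]], [0, [0, 0, 0], [0, 0, 0]]]'

```text
clock: 5.78
eef_pos: [504.7, -101.5, 156.7]
tool_rot: [-3.14, -0.001, 2.664]
force: [0.5, 0.9, 0.9]
width: -0.2
gripper_force: 0.0
```

Run:
```python
from h import *
d=snap("side","side2"); im=d["img"][140:300,170:340]
cv2.imwrite("pics/c4.png",np.clip(cv2.resize(im,None,fx=3.5,fy=3.5,interpolation=cv2.INTER_CUBIC)[:,:,::-1].astype(float)*1.5,0,255).astype(np.uint8))
```

```text
(no output)
```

View pics/c4.png

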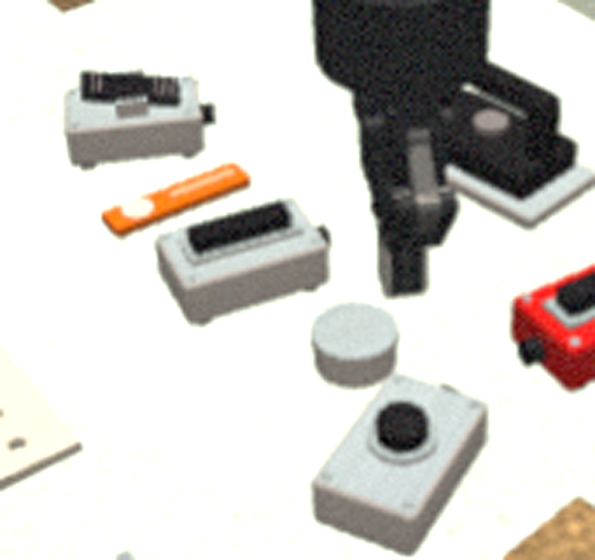

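The rocker (130,88 in the crop) has tipped over, and the box has not moved visibly. I'll measure its slope and descend on the round key.

send_rows --series '[[0, [0, 0.03, -0.5], [0, 0, 0]], [0, [0, 0, -0.5], [0, 0, 0]], [0, [0, 0, -0.3], [0, 0, 0]], [0, [0, 0, -0.1], [0, 0, 0]], [0, [0, 0, 0], [0, 0, 0]]]'

```text
clock: 6.45
eef_pos: [506.0, -94.3, 73.0]
tool_rot: [3.141, -0.001, 2.673]
force: [0.1, -0.5, 0.6]
width: -0.1
gripper_force: 0.0
```

```bash
cat > m.py <<'E'
from h import *
import sys
E={k:v for k,v in dict(rock=(562,285),bar=(533.5,99),rnd=(505,-99)).items() if k in sys.argv}
for nm in("top","side"):
    d=get_image(nm); D=d["depth"]; im=d["img"]; f,cx,cy,k,T=cam(d)
    v,u=np.mgrid[:420,:560]; p=np.stack([(u-cx)/f,(v-cy)/f],-1); q=p
    for _ in range(15): q=p/(1+k*(q**2).sum(-1,keepdims=True))
    W=(np.dstack([q,np.ones_like(D)])*D[...,None]-T[:3,3])@T[:3,:3]
    for n,(x,y) in E.items():
        near=(np.hypot(W[...,0]-x,W[...,1]-y)<55)&(D>0)&(W[...,2]<70)
        P=W[near&(W[...,2]>41)&(im.max(2)<80)]
        b=cv2.minAreaRect(W[near&(W[...,2]>31)][:,:2].astype(np.float32))
        A=np.c_[P[:,:2]-P[:,:2].mean(0),np.ones(len(P))]; c=np.linalg.lstsq(A,P[:,2],rcond=None)[0]
        print(nm,n,"z50",np.median(P[:,2]).round(1),"plane",c.round(3),"box",np.round(b[0],1),round(b[2],1))
E
python3 m.py rock
```

```text
top rock z50 49.8 plane [-0.154  0.109 49.913] box [562.9 286.4] 63.0
side rock z50 51.5 plane [-0.15   0.123 51.386] box [560.8 283.7] 62.5
```

send_rows --series '[[0, [0, -0.08, 0], [0, 0, 0]], [0, [0, 0, -0.05], [0, 0, 0]], [0, [0, 0, -0.04], [0, 0, 0]], [0, [0, 0, -0.04], [0, 0, 0]], [0, [0, 0, 0], [0, 0, 0]]]'

```text
clock: 7.18
eef_pos: [506.0, -100.4, 65.1]
tool_rot: [-3.142, -0.0, 2.671]
force: [-0.9, 1.0, 0.7]
width: -0.2
gripper_force: 0.0
```

send_rows --series '[[0, [0, 0, -0.04], [0, 0, 0]], [0, [0, 0, -0.03], [0, 0, 0]], [0, [0, 0, 0], [0, 0, 0]]]'

```text
clock: 7.55
eef_pos: [506.1, -100.3, 62.0]
tool_rot: [3.141, 0.0, 2.671]
force: [-2.8, 0.2, 11.3]
width: -0.1
gripper_force: 5.9
```

Bottomed out at tip height 45 mm. A little extra push, then on to the bar.

send_rows --series '[[0, [0, 0, -0.02], [0, 0, 0]], [0, [0, 0, 0], [0, 0, 0]]]'

```text
clock: 7.8
eef_pos: [506.1, -100.3, 61.8]
tool_rot: [3.141, 0.001, 2.671]
force: [-3.7, 1.6, 23.4]
width: 0.2
gripper_force: 11.5
```

send_rows --series '[[0, [0, 0, 0.5], [0, 0, 0]], [0, [0, 0, 0.5], [0, 0, 0]], [0, [0.1, 0.7, 0], [0, 0, 0]], [0, [0.12, 0.8, 0], [0, 0, 0.5]], [0, [0.12, 0.8, 0], [0, 0, 0.5]], [0, [0.12, 0.8, 0], [0, 0, 0.5]], [0, [0, 0.2, 0], [0, 0, 0.5]], [0, [0, 0, 0], [0, 0, 0]]]'

```text
clock: 8.8
eef_pos: [533.2, 98.2, 119.6]
tool_rot: [-3.141, -0.001, 2.847]
force: [-0.1, -0.8, 0.5]
width: 0.0
gripper_force: 0.0
```

```bash
python3 m.py rnd
```

```text
top rnd z50 44.8 plane [ 2.0000e-02 -4.5000e-02  4.4855e+01] box [ 505.4 -100.4] 25.7
side rnd z50 46.3 plane [ 5.5000e-02 -4.0000e-03  4.6007e+01] box [ 505.1 -100.3] 24.8
```

Round key is in at about 45 mm and its box has not moved. Now the bar.

send_rows --series '[[0, [0, 0.01, -0.3], [0, 0, 0]], [0, [0, 0, -0.3], [0, 0, 0]], [0, [0, 0, -0.15], [0, 0, 0]], [0, [0, 0, -0.05], [0, 0, 0]], [0, [0, 0, -0.04], [0, 0, 0]], [0, [0, 0, -0.04], [0, 0, 0]], [0, [0, 0, -0.03], [0, 0, 0]], [0, [0, 0, 0], [0, 0, 0]]]'

```text
clock: 9.9
eef_pos: [534.1, 98.1, 65.5]
tool_rot: [3.141, 0.001, 2.845]
force: [0.4, -0.9, 0.7]
width: 0.1
gripper_force: 0.6
```

send_rows --series '[[0, [0, 0, -0.04], [0, 0, 0]], [0, [0, 0, -0.03], [0, 0, 0]], [0, [0, 0, -0.02], [0, 0, 0]], [0, [0, 0, 0], [0, 0, 0]]]'

```text
clock: 10.4
eef_pos: [534.1, 98.1, 61.9]
tool_rot: [3.141, 0.001, 2.845]
force: [-2.9, -1.7, 21.4]
width: 0.2
gripper_force: 10.4
```

send_rows --series '[[0, [0, 0, 0.3], [0, 0, 0]], [0, [0, 0, 0.7], [0, 0, 0]], [0, [0, 0, 0.8], [0, 0, 0]], [0, [-0.3, 0, 0.8], [0, 0, 0]], [0, [-0.8, 0, 0.5], [0, 0, 0]], [0, [-0.8, 0, 0], [0, 0, 0]], [0, [0, 0, 0], [0, 0, 0]], [0, [0, 0, 0], [0, 0, 0]]]'

```text
clock: 11.4
eef_pos: [420.4, 98.6, 246.3]
tool_rot: [3.141, 0.001, 2.846]
force: [-0.1, -0.6, 0.2]
width: -0.1
gripper_force: 0.0
```

```bash
python3 m.py rock rnd bar; python3 -c "
from h import *
snap('side','side9')"
```

```text
top rock z50 50.1 plane [-0.164  0.103 50.054] box [563.  286.4] 61.9
top bar z50 44.8 plane [9.0000e-03 3.5000e-02 4.4827e+01] box [534.6  99.8] 78.1
top rnd z50 44.9 plane [ 3.0000e-03 -9.0000e-03  4.4945e+01] box [ 505.4 -100.3] 25.7
side rock z50 51.4 plane [-0.161  0.127 51.299] box [560.9 283.9] 61.0
side bar z50 45.6 plane [2.5000e-02 1.0500e-01 4.5479e+01] box [533.3  99.4] 78.9
side rnd z50 46.3 plane [ 2.700e-02 -2.300e-02  4.609e+01] box [505.8 -99.8] 24.9
```

View pics/side9.png

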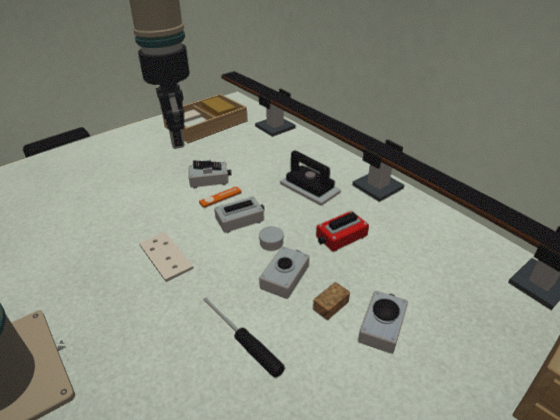

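The rocker (208,165) is over, and the bar (240,207) and round key (285,263) are in. All boxes are in place and the arm is clear.

```bash
python3 -c "
from cell import ctrl
print(ctrl.finish_job())"
```

```text
the job is handed in; nothing more can be done
None
```

The rocker is tipped over, then the round key and the bar key are pressed fully in, in that order; depth readings show all three down and their boxes unmoved, the stop button was not touched, and the job was handed in at about 12 s.

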